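# Set a grinding-wheel stand on its kickstand and hold it upright

## Robot

A 6-joint arm with a two-finger parallel gripper is mounted at the origin on the work surface. World frame = base frame: x ahead of the robot, y to its left, z up, the work surface at z = 0. Lengths are in mm, angles in degrees, forces in N, time in s.
With the tool pointing down it reaches from about 300 to 850 mm from the base axis. Payload 4.2 kg.
Tool frame: the origin (TCP) lies on the centre line of the jaws, within the pads' length; the fingertips stand 11 mm ahead of it and the grasp point (between the pads) lies 8 mm behind it; z points along the fingers, y is the line along which they close (so a half turn about z gives the same grasp; the last joint's range is limited). The gripper opens to 91 mm and grips with 3 to 60 N. Pads are 32 mm wide; open, the fingers measure 118 mm over their backs; the gripper's body (76 mm by 178 mm) begins 60 mm behind the grasp point.
Start: joints at [-76.318, 18.312, 89.639, -0, 72.044, -1.146], TCP at [147.157, -555.866, 224.976] pointing down, gripper open.
Joint ranges: [-177.97, 177.97], [-48.28, 115.42], [12.27, 149.76], [-77.06, 257.06], [2.81, 150.46], [-146.56, 146.56]. Speed limits (degrees/s): [147.25, 147.25, 180, 180, 180, 180].

## Interface

Orientations are given as [roll, pitch, yaw] about the fixed x, y, z axes, in that order (R = Rz(yaw) Ry(pitch) Rx(roll)).
In Python, from workcell import env, grab_frame, camera_model, models gives the robot as it stands.
- The arm moves only by the shell command python3 -m crank 'ROWS' [FORCE]. ROWS is text: rows parted by semicolons, each of 7 numbers parted by spaces: the closure, from -1 (fully open) to 1 (shut), so that 0 is half open, then the shift along the tool's x, y, z in mm, then the turn, a rotation vector about the tool's x, y, z in degrees. A call has 1 to 10 rows; each row shifts and turns the commanded pose from where the row before left it, along the tool's axes as they then stand; what a row does not reach is not made up. A row lasts 1/8 s, in which the tool goes at most 62.5 mm and 10.7 degrees, less where a joint would pass 70% of its speed; a pose out of reach is approached as far as the arm can. A call is refused whole if a number of a shift passes 62.5 or a number of a turn 10.7, either way. A call with a gripper value outside its range is refused whole. The fingers move at their own pace and stop on an object; FORCE is the grip in N (left out, the last holds). Time passes only in rows, so rows that do not move let the fingers close. It gives the time, the measured TCP pose, the force, the opening and the grip force at its end, in the units of the state.
- env.state(): the state, without advancing time (a new reading comes with each control period).
- grab_frame(name): name is "side" or "top" or "wrist"; returns the picture (400x640x3 uint8, blue, green, red); there is no depth.
- camera_model(name): a dict with "K" (3x3 intrinsics, pixels), "k1" (the pictures are not rectified: a ray, as slopes to the right and down, at radius r is drawn at 1 + k1 r^2 times it, then the intrinsics apply), "R" (3x3) and "t" (3): a world point X has camera coordinates R X + t; the wrist camera has in their place "mount" (4x4, takes a point from camera to tool coordinates, whose origin is the TCP and whose axes are the flange's). Camera axes: x right, y down, z forward; pixel columns grow to the right and rows downward; lengths in mm; the calibration is good to about 2 mm. A picture is of the moment at which its call begins: read the wrist's pose just before it. camera_model takes no time and is no camera call.
- env.job_done(): hands the job in; it is judged then, once.
Trained networks look in the newest picture that a camera, given by its name, has taken for a name from the list of things; names that differ only in an ending like _2 or _b are one class to them, and where a whole thing is asked for, a point or a joint stands for the part that bears it (a point fixed in the world has none). Each returns a list of dicts, best first, with "p" (0 to 1); they miss things now and then, are a little off and sometimes report something else, mostly with a low value. They report only what shows in the picture. A call takes as long as a camera call.
- models.search_frame(name, camera): "point" ([x, y, z] in mm, in world coordinates, good to about 4 mm: the middle of the surface that is visible of it).
The state is a dict: "time_s": time; "qpos": joint angles; "qvel": joint speeds; "effort": joint torques, N m; "ee_pos": TCP position; "ee_rot": TCP orientation; "force": force on the tool from outside, world axes, zero at the start; "torque": the same for the moment, N m; "gripper_width": finger opening in mm; "gripper_force": force on a finger pad.
Only numpy, scipy, OpenCV 4.12 (cv2) and the standard library are available. Lean on these libraries where they do the work, as an engineer would, in place of code of your own. Each camera call takes 0.05 s, during which the arm holds its last target. There are 200 camera calls.

## Task

Get the grinding-wheel stand ready for a wheel change: first swing its red arrest lever fully out to the side so that the leaning frame is free, then flip the yellow kickstand over its top centre so that it drops fully down to its stop. Then pull the frame upright by its blue grip bar until the kickstand's foot bears on its seat, and finish while still gripping the bar and holding the frame there with the foot pressed lightly down, because it tips away again if let go; leave everything else on the bench where it is.

Things in the scene. Friction and masses are not known exactly. Their poses are not given: they have to be found in the camera images.
- base: Fixed aluminium base plate of the stand, 270 x 230 x 12 thick. Origin on the bench top, straight below the frame's hinge axis; its x axis (forward) is the direction in which the frame leans, roughly away from the robot (turned up to 0.4 rad either way); y is left, z up. All offsets given for the other things are in this frame, in mm (forward, left, up) from this origin.
- frame (a joint): Lean of the frame about its hinge, rad: 0 is upright, positive leans forward, away from the kickstand's side. It starts on its forward stop at 0.30 and falls forward to it again if let go. Holding it upright takes about 3 to 4 N backward at the grip bar, starting to raise it 4 to 7 N. The arrest lever blocks it until swung out. The hinge itself allows -0.35 backward.
- frame_hinge (a point): The frame's hinge axis (offset 0, 0, 40), along the base's y. The frame is a white 30 x 30 post, about 210 tall, with a 110 mm blue grinding wheel on a hub on its forward face: about 1.2 kg, front-heavy. A steel lug on its left side is what the arrest lever blocks.
- grip_bar: The blue round bar across the top of the frame, to be held at the end: 16 in diameter, along the base's y, sticking out to the left of the post (free from 15 to 100 mm left). Its origin is on the post's left face; its axis lies 200 from the frame hinge.
- bar_centre (a point): Middle of the grip bar's free part, 60 left of the post's middle, on the bar's axis, 200 from the frame hinge (about 231 above the bench as it leans at the start, 240 upright). Good to pinch from above with the fingers closing along the base's x; the bar can roll between the fingers as the frame turns.
- arrest (a joint): Angle of the arrest lever, rad: 0 stands upright and blocks the frame (starts at 0 to 0.12); grows as its top swings to the left (base's +y) about an axis along the base's x, up to 0.95; it counts as out above 0.7. It stays where it is left (friction: about 0.5 to 1 N at the knob).
- arrest_pivot (a point): The pivot of the arrest lever, offset (11, 50, 30).
- knob_centre (a point): Middle of the lever's red knob: a round peg, 14 in diameter and about 65 long, at the lever's top, along the base's x, pointing backward from the lever towards the robot side. This point is on its axis, 120 from the pivot axis and 45 backward of the lever arm. Good place to pinch from above with the fingers closing along the base's y.
- kickstand (a joint): Angle of the kickstand relative to the frame, rad: 0 is stowed, pointing up along the post; it grows as it swings backward (base's -x, towards the robot) and down, to its stop at 2.44. Moved by its own weight only (0.15 kg): with the frame leaning at 0.30 it falls back to 0 before about 0.3 (its top centre) and falls down by itself to 2.44 after that.
- kick_pivot (a point): The kickstand's pivot on the right side of the frame: 100 from the frame's hinge along the post, 20 backward of the post's middle, 40 right of it; axis along the base's y.
- foot: The black round rubber foot bar at the kickstand's free end, 16 in diameter, along the base's y, 150 from the pivot; origin on the kickstand's yellow 12 x 12 leg, the bar runs 65 to the right of it.
- foot_centre (a point): The middle of the free part of the foot bar, 38 right of the leg, on its axis (about 285 above the bench at the start). Good place to pinch from above with the fingers closing along the base's x.
- seat: The kickstand's seat: a black rubber pad on the base plate, top 17 above the bench, 34 x 100, centre offset (-116, -70), with a yellow lip 13 higher along its back edge. Same origin as the base. With the kickstand fully down, the foot meets the pad when the frame is upright (lean 0 within 0.01); pressed with 5 to 10 N more it slides 2 mm back to the lip (lean about -0.03) and stops firmly.
- spanner: Bystander, loose, leave alone: a steel open-ended spanner, 180 long, lying flat. Origin at its underside.
- spare_wheel: Bystander, loose, leave alone: a reddish grinding-wheel ring, 90 across and 20 thick, lying flat. Origin at its underside.
- flange_nut: Bystander, loose, leave alone: a steel ring nut, 48 across and 14 thick, lying flat. Origin at its underside.
- cleaner: Bystander, loose, leave alone: a white bottle with a red cap, 60 across and 150 tall, standing. Origin at its underside.
- mug: Bystander, loose, leave alone: a white mug, 80 across and 90 tall. Origin at its underside.
- driver: Bystander, loose, leave alone: a screwdriver, 200 long, lying flat. Origin at its underside.
- parts_bin: Bystander, loose, leave alone: a blue open bin, 110 x 150 x 60 tall. Origin at its underside.

How it is judged (in metres and radians):
On the way, in this order (a step that is already met when the one before it is completed fails the run):
1. the arrest lever is swung out while the kickstand is still stowed and the frame still leans (value of joint arrest above 0.7 rad and value of joint kickstand below 0.25 rad and value of joint frame above 0.2 rad), for 0.2 s.
2. the kickstand is down on its stop while the frame still leans (value of joint kickstand above 2.35 rad and value of joint frame above 0.15 rad), for 0.2 s.
3. the frame is upright, held by the grip bar, with the kickstand's foot on its seat (value of joint frame between -0.06 and 0.05 rad and contact force between the fingers and grip_bar above 1 N and contact force between foot and seat above 0.5 N), for 0.2 s.
At the end, for the whole second after the job is handed in: The frame is held upright (lean between -0.06 and 0.05 rad) by fingers gripping the grip bar (over 1 N), the kickstand is down (above 2.33 rad) with its foot pressing on its seat (0.5 to 60 N), and the arrest lever is out (above 0.7 rad) (all of step 3 and value of joint kickstand above 2.33 rad and value of joint arrest above 0.7 rad and contact force between foot and seat below 60 N); the arm keeps its last pose, push and grip.
It fails at once if a bystander is moved more than 30 mm (distance of any of spanner, spare_wheel, flange_nut, cleaner, mug, driver, parts_bin from where it was at the start of the episode above 0.03 m).
It fails at once if the frame is raised upright or pulled over backward before the kickstand is down (value of joint frame below 0.1 rad and value of joint kickstand below 2.2 rad).
It also fails if it takes over 64 s, if anything falls off the work surface, if the arm or the gripper's body presses on something with over 40 N, if the wrist force passes 120 N, or if a joint passes its speed limit or range.

## Working session

There is one attempt and no reset: what is moved stays moved. The work goes in short steps, Python scripts to look and compute and a shell command to move; the robot and the scene stay as the last step left them, time stands still between calls to the robot, and variables do not carry over. Pictures are saved under pics/ and viewed, at most 10 in all, crops included, and the job is handed in when it is done.

```bash
mkdir -p pics; ls; cat > h.py <<'E'
import numpy as np, cv2
from workcell import env, grab_frame, camera_model, models
from scipy.spatial.transform import Rotation as Ro
E
python3 - <<'E'
from h import *
for c in ("side","top"):
    cv2.imwrite(f"pics/{c}0.png",grab_frame(c))
    for n in ["base","grip_bar","knob_centre","foot","seat","frame","arrest","kickstand"]:
        print(c,n,[(np.round(d["point"]).tolist(),round(d["p"],2)) for d in models.search_frame(n,c)[:2]])
s=env.state();print(s["time_s"],s["ee_pos"],s["ee_rot"],s["gripper_width"])
E
```

```text
pics
side base [([596.0, -95.0, 102.0], 0.75), ([561.0, -36.0, 140.0], 0.45)]
side grip_bar [([558.0, -35.0, 140.0], 0.4), ([612.0, -20.0, 235.0], 0.39)]
side knob_centre [([560.0, -31.0, 148.0], 0.53)]
side foot [([617.0, -154.0, 289.0], 0.48)]
side seat []
side frame [([609.0, -102.0, 169.0], 0.97)]
side arrest []
side kickstand [([600.0, -124.0, 234.0], 0.53)]
top base [([541.0, -71.0, 10.0], 0.84)]
top grip_bar [([608.0, -22.0, 238.0], 0.73)]
top knob_centre [([532.0, -33.0, 157.0], 0.58)]
top foot [([446.0, -169.0, 16.0], 0.65), ([617.0, -149.0, 292.0], 0.45)]
top seat [([446.0, -167.0, 16.0], 0.76)]
top frame [([611.0, -76.0, 177.0], 0.61), ([534.0, -30.0, 158.0], 0.44)]
top arrest [([533.0, -31.0, 154.0], 0.58)]
top kickstand [([614.0, -130.0, 286.0], 0.68)]
0.9 [ 147.15856203 -555.87891494  225.02010813] [ 1.79990907e+02 -3.70480636e-05  1.48273764e+01] 90.93182705939925
```

View pics/top0.png

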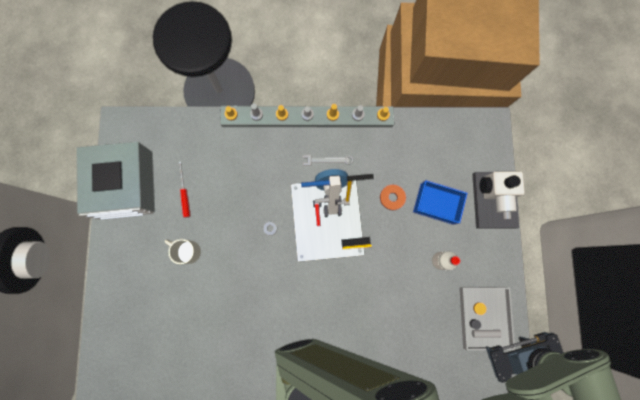

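View pics/side0.png

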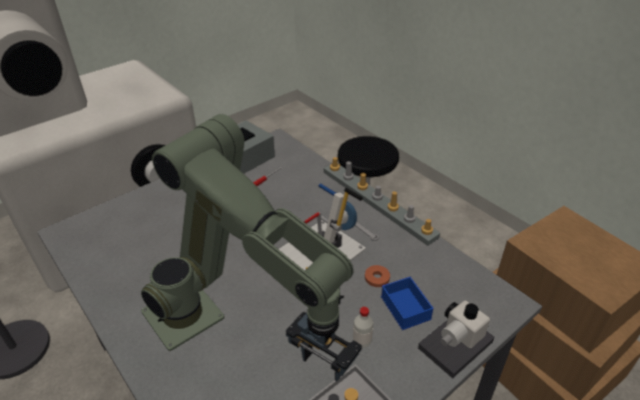

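The top view shows the stand at about (330,210) with forward pointing up the image. The red knob is at (318,213), the bar at (315,183), the foot at (362,177) and the seat at (355,243). The side view agrees. From these I get origin ≈ (555,-86) and yaw ≈ 5.7°. Next I move to just above the knob.

```bash
python3 -m crank '-1 0 0 -60 0 0 9.1; -1 34 -39 0 0 0 0; -1 34 -39 0 0 0 0; -1 34 -39 0 0 0 0; -1 34 -39 0 0 0 0; -1 34 -39 0 0 0 0; -1 34 -39 0 0 0 0; -1 34 -39 0 0 0 0; -1 34 -39 0 0 0 0; -1 34 -39 0 0 0 0' 10
python3 -m crank '-1 34 -40 0 0 0 0; -1 35 -40 0 0 0 0; -1 35 -40 0 0 0 0; -1 0 0 0 0 0 0; -1 0 0 0 0 0 0'
cat >> h.py <<'E'
def show(name,S):
    c=camera_model("wrist");M=np.array(c["mount"]);T=np.eye(4);T[:3,:3]=Ro.from_euler("xyz",S["ee_rot"],degrees=True).as_matrix();T[:3,3]=S["ee_pos"]
    W=np.linalg.inv(T@M)
    return W,np.array(c["K"]),c["k1"]
def proj(W,K,k1,X):
    p=W[:3,:3]@np.array(X)+W[:3,3];q=p[:2]/p[2];q=q*(1+k1*(q@q));return (K[:2,:2]@q+K[:2,2]).round().astype(int)
O=np.array([555,-86,0.]);A=np.radians(5.7)
def b2w(p,O=O,A=A): return O+np.array([[np.cos(A),-np.sin(A),0],[np.sin(A),np.cos(A),0],[0,0,1]])@np.array(p,float)
E
python3 - <<'E'
from h import *
S=env.state();im=grab_frame("wrist");W,K,k1=show("",S)
print(S["ee_pos"],S["ee_rot"])
for n in ["knob_centre","grip_bar","foot","seat"]:
    print(n,[(np.round(d["point"]).tolist(),round(d["p"],2)) for d in models.search_frame(n,"wrist")[:2]])
for p in [(-34,50,150),(-54,50,150),(59,60,231),(-116,-70,17),(54.8,-78,285)]:
    x=proj(W,K,k1,b2w(p));print(p,x);cv2.drawMarker(im,tuple(int(v) for v in x),(0,255,0),0,12)
cv2.imwrite("pics/w1.png",im)
E
```

```text
time_s: 2.15
ee_pos: [417.4, -174.6, 285.2]
ee_rot: [180.0, -0.0, 5.7]
force: [-0.0, -0.5, 0.2]
gripper_width: 91.0
gripper_force: 0.0
time_s: 2.78
ee_pos: [507.7, -46.6, 284.8]
ee_rot: [180.0, 0.1, 5.8]
force: [-0.7, -0.0, -0.3]
gripper_width: 91.4
gripper_force: 0.0
[507.65363911 -46.576458   284.75756518] [1.79968011e+02 5.52082176e-02 5.75288082e+00]
knob_centre [([541.0, -32.0, 157.0], 0.9)]
grip_bar [([610.0, -20.0, 237.0], 0.74), ([541.0, -29.0, 158.0], 0.74)]
foot [([615.0, -85.0, 236.0], 0.62), ([621.0, -141.0, 289.0], 0.56)]
seat [([450.0, -159.0, 21.0], 0.78)]
(-34, 50, 150) [311 183]
(-54, 50, 150) [311 202]
(59, 60, 231) [292  70]
(-116, -70, 17) [396 217]
(54.8, -78, 285) [563  70]
```

View pics/w1.png

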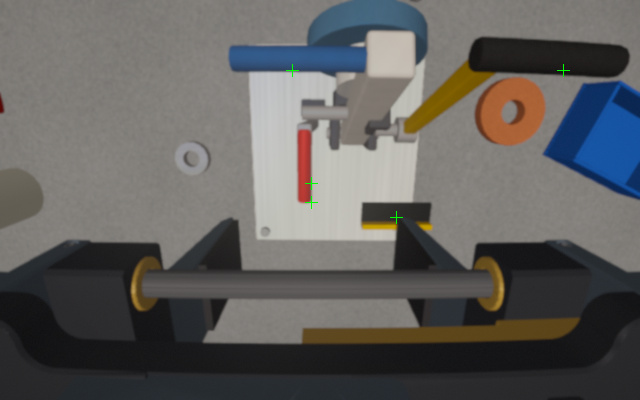

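The wrist view shows the red peg from (304,128) to (304,202). The bar's left end is at (230,57), the middle of the foot is at (555,58), and the seat pad is centred near (396,212). The markers are about 10 mm too far back, so I refine the pose by fitting these pixels.

```bash
python3 - <<'E'
from h import *
from scipy.optimize import least_squares
S=env.state();W,K,k1=show("",S)
obs=[((59.1,100,231),(231,58)),((54.8,-78,285),(557,58)),((-116,-70,17),(396,215)),((-54,None,150),(304,201))]
def pr(X):
    p=W[:3,:3]@np.array(X)+W[:3,3];q=p[:2]/p[2];q=q*(1+k1*(q@q));return K[:2,:2]@q+K[:2,2]
def f(v):
    r=[]
    for p,u in obs:
        P=p if p[1] is not None else (p[0],v[3],p[2])
        r+=list(pr(b2w(P,np.array([v[0],v[1],0]),v[2]))-u)
    return r
s=least_squares(f,[555,-86,.1,50],loss="soft_l1");v=s.x
print(v,np.degrees(v[2]),np.round(s.fun,1))
O2=np.array([v[0],v[1],0])
print("knob",b2w((-34,v[3],150),O2,v[2]),"foot",b2w((54.8,-78,285),O2,v[2]),"bar",b2w((59.1,60,231),O2,v[2]))
E
```

```text
[ 5.60806002e+02 -8.54016261e+01  9.09072996e-02  5.56618156e+01] 5.2086045966754755 [-1.9  1.2  6.4  0.3 -1.1 -1.2  0.  -4.7]
knob [521.89329704 -33.05624334 150.        ] foot [ 622.46072758 -158.10468536  285.        ] bar [614.21503665 -20.28415503 231.        ]
```

```bash
python3 -m crank '-1 12 -11 20 0 0 0; -1 0 0 40 0 0 0; -1 0 0 40 0 0 0; -1 0 0 30 0 0 0; -1 0 0 13 0 0 0; 1 0 0 0 0 0 0; 1 0 0 0 0 0 0; 1 0 0 0 0 0 0; 1 0 0 0 0 0 0' 10
```

```text
time_s: 4.15
ee_pos: [519.3, -34.2, 142.7]
ee_rot: [180.0, -0.1, 5.7]
force: [-0.4, -0.4, -1.1]
gripper_width: 53.9
gripper_force: 0.0
```

```bash
python3 -m crank '1 0 0 0 0 0 0; 1 0 0 0 0 0 0; 1 0 0 0 0 0 0; 1 0 0 0 0 0 0; 1 0 0 0 0 0 0;1 0 0 0 0 0 0;1 0 0 0 0 0 0'
```

```text
time_s: 5.03
ee_pos: [518.9, -34.1, 141.9]
ee_rot: [-180.0, 0.0, 5.7]
force: [0.1, 0.0, 0.7]
gripper_width: 13.4
gripper_force: 10.0
```

```bash
python3 -m crank '1 0 -18 1.3 0 0 0; 1 0 -17.6 4 0 0 0; 1 0 -16.7 6.6 0 0 0; 1 0 -15.6 9 0 0 0; 1 0 -14 11.3 0 0 0; 1 0 -11 12 0 0 0; 1 0 0 0 0 0 0; 1 0 0 0 0 0 0'
```

```text
time_s: 6.02
ee_pos: [510.0, 57.7, 96.6]
ee_rot: [179.8, -0.0, 5.8]
force: [4.5, -7.2, -6.5]
gripper_width: 14.2
gripper_force: 10.0
```

```bash
python3 -m crank '0 0 0 0 0 0 0; 0 0 0 0 0 0 0; 0 0 0 0 0 0 0; 0 0 0 0 0 0 0; 0 0 0 -30 0 0 0; 0 0 0 -50 0 0 0; 0 0 0 -60 0 0 0; 0 0 0 -60 0 0 0; 0 0 0 -53 0 0 -10; 0 0 0 0 0 0 -10'
python3 -m crank '1 0 0 0 0 0 -10; 1 0 0 0 0 0 -10; 1 0 0 0 0 0 -10; 1 0 0 0 0 0 -10; 1 0 0 0 0 0 -10; 1 0 0 0 0 0 -10; 1 0 0 0 0 0 -10; 1 0 0 0 0 0 0'
python3 - <<'E'
from h import *
S=env.state();im=grab_frame("wrist");W,K,k1=show("",S)
print(S["ee_pos"],S["ee_rot"])
for n in ["knob_centre","grip_bar","foot"]:
    print(n,[(np.round(d["point"]).tolist(),round(d["p"],2)) for d in models.search_frame(n,"wrist")[:2]])
cv2.imwrite("pics/w2.png",im)
E
```

```text
time_s: 7.28
ee_pos: [511.3, 58.6, 355.8]
ee_rot: [179.8, -0.6, 26.1]
force: [-0.2, -0.4, -0.4]
gripper_width: 45.7
gripper_force: 0.0
time_s: 8.28
ee_pos: [509.5, 58.4, 350.7]
ee_rot: [-180.0, -0.0, 95.6]
force: [-0.3, 0.0, -0.2]
gripper_width: 0.4
gripper_force: 0.0
[509.5020744   58.37610598 350.70857977] [-1.79991116e+02 -4.96787704e-03  9.56109837e+01]
knob_centre [([551.0, 55.0, 107.0], 0.81)]
grip_bar [([612.0, 16.0, 235.0], 0.87), ([548.0, 55.0, 104.0], 0.27)]
foot []
```

View pics/w2.png

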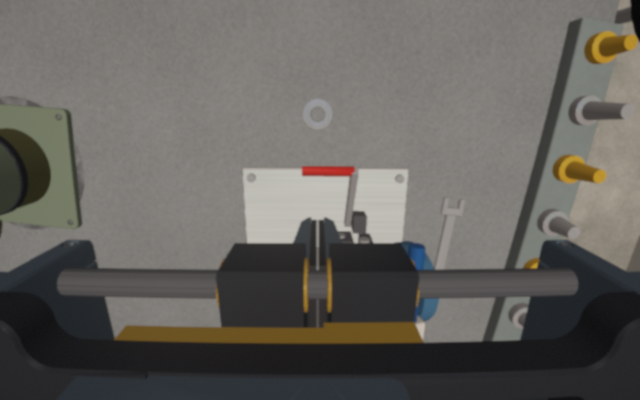

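The lever is out: the red knob is at (328,171), about 140 mm left, which is roughly 0.85 rad. Next I take the closed fingers to the front of the foot bar.

```bash
python3 -m crank '1 -44 27.5 0 0 0 0; 1 -44 27.5 0 0 0 0; 1 -44 27.5 0 0 0 0; 1 -44 27.5 0 0 0 0; 1 -44 27.5 0 0 0 0; 1 0 0 0 0 0 0; 1 0 0 30 0 0 0; 1 0 0 25 0 0 0;1 0 0 13 0 0 0;1 0 0 0 0 0 0'
python3 - <<'E'
from h import *
S=env.state();im=grab_frame("top")
print(S["ee_pos"],S["ee_rot"],S["force"])
cv2.imwrite("pics/t2.png",cv2.resize(im[100:300,220:420],None,fx=3,fy=3))
E
```

```text
time_s: 9.72
ee_pos: [667.9, -146.3, 282.3]
ee_rot: [-179.9, -0.0, 95.7]
force: [-0.2, -0.4, 0.8]
gripper_width: 0.6
gripper_force: 0.0
[ 667.94993625 -146.26200074  282.33485204] [-1.79923812e+02 -3.10355074e-02  9.57368917e+01] [-0.21635429 -0.40285947  0.82265614]
```

View pics/t2.png

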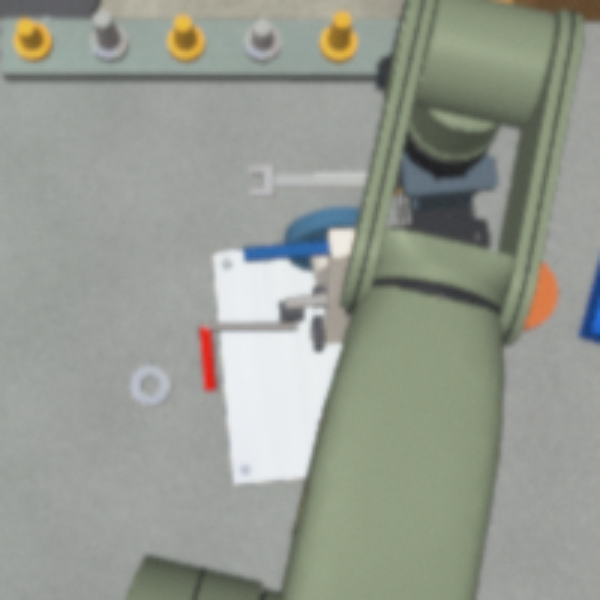

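The arm hides the foot, the lever is still out at (208,358), and the fingers sit in front of the foot. Now I push backward.

```bash
python3 -m crank '1 0 -12 0 0 0 0; 1 0 -12 0 0 0 0; 1 0 -12 0 0 0 0; 1 0 -12 0 0 0 0; 1 0 -12 0 0 0 0; 1 0 -12 0 0 0 0; 1 0 -12 0 0 0 0; 1 0 -8 0 0 0 0; 1 0 -8 0 0 0 0; 1 0 0 0 0 0 0'
python3 -m crank '-1 0 0 -30 0 0 0; -1 0 0 -40 0 0 0; -1 50 0 0 0 0 0; -1 50 0 0 0 0 0; -1 0 0 0 0 0 0'
python3 - <<'E'
from h import *
S=env.state();im=grab_frame("wrist");grab_frame("side");t=grab_frame("top")
print(S["time_s"],S["ee_pos"],S["ee_rot"],S["force"])
for c in("wrist","side","top"):
  for n in ["grip_bar","foot","kickstand"]:
    print(c,n,[(np.round(d["point"]).tolist(),round(d["p"],2)) for d in models.search_frame(n,c)[:2]])
cv2.imwrite("pics/w3.png",np.vstack([im[:250],cv2.resize(t[140:300,220:476],(640,400))[:350]]))
E
```

```text
time_s: 11.02
ee_pos: [568.5, -156.9, 282.9]
ee_rot: [180.0, 0.0, 95.7]
force: [0.8, -0.1, -0.1]
gripper_width: 0.5
gripper_force: 0.0
time_s: 11.65
ee_pos: [559.0, -54.6, 353.1]
ee_rot: [180.0, -0.0, 96.0]
force: [-0.2, 0.0, 0.1]
gripper_width: 47.6
gripper_force: 0.0
11.65 [558.97214255 -54.64373779 353.09452524] [ 1.79954949e+02 -3.37024220e-02  9.59734709e+01] [-0.16478997  0.00380585  0.13515169]
wrist grip_bar [([611.0, -16.0, 234.0], 0.73)]
wrist foot [([615.0, -21.0, 239.0], 0.71), ([453.0, -153.0, 66.0], 0.56)]
wrist kickstand [([522.0, -127.0, 112.0], 0.73)]
side grip_bar [([609.0, -20.0, 240.0], 0.63)]
side foot [([450.0, -168.0, 69.0], 0.54)]
side kickstand [([495.0, -129.0, 91.0], 0.66)]
top grip_bar []
top foot [([421.0, 419.0, 36.0], 0.52)]
top kickstand [([474.0, -134.0, 81.0], 0.48)]
```

View pics/w3.png

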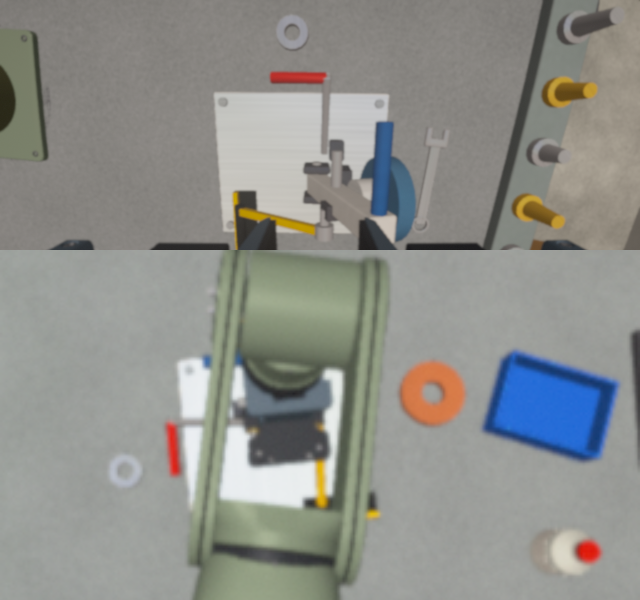

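The kickstand is down, with its leg reaching the black foot and seat at about (245,215). The lever is out and the bar is free at column 383, rows 125–212. Next I grip the bar.

```bash
python3 -m crank '-0.3 17 27 0 0 0 0; -0.3 17 28 0 0 0 0; -0.3 0 0 0 0 0 0; -0.3 0 0 40 0 0 0; -0.3 0 0 40 0 0 0; -0.3 0 0 30 0 0 0; -0.3 0 0 20 0 0 0; 1 0 0 0 0 0 0;1 0 0 0 0 0 0;1 0 0 0 0 0 0' 25
python3 -m crank '1 0 0 0 0 0 0;1 0 0 0 0 0 0;1 0 0 0 0 0 0;1 0 0 0 0 0 0;1 0 0 0 0 0 0'
```

```text
time_s: 13.5
ee_pos: [610.8, -18.2, 224.1]
ee_rot: [179.9, 0.0, 95.7]
force: [0.4, 1.0, -0.4]
gripper_width: 32.1
gripper_force: 0.0
time_s: 14.12
ee_pos: [612.2, -18.0, 224.1]
ee_rot: [179.7, 0.0, 95.7]
force: [4.7, -0.1, 3.6]
gripper_width: 15.7
gripper_force: 25.0
```

```bash
python3 -m crank '1 0 -5 -1.4 0 0 0; 1 0 -5 -1.3 0 0 0; 1 0 -9.8 -2.2 0 0 0; 1 0 -9.8 -1.8 0 0 0; 1 0 -9.9 -1.3 0 0 0; 1 0 -8 -0.6 0 0 0; 1 0 -4 -0.2 0 0 0; 1 0 0 0 0 0 0; 1 0 0 0 0 0 0'
python3 -m crank '1 0 -2 0 0 0 0; 1 0 0 0 0 0 0;1 0 0 0 0 0 0'
python3 -m crank '1 0 -2 0 0 0 0; 1 0 0 0 0 0 0;1 0 0 0 0 0 0'
```

```text
time_s: 15.25
ee_pos: [559.0, -22.8, 231.5]
ee_rot: [-180.0, -0.0, 95.7]
force: [1.4, 4.0, 4.9]
gripper_width: 15.3
gripper_force: 25.0
time_s: 15.62
ee_pos: [557.3, -23.0, 231.6]
ee_rot: [180.0, -0.0, 95.7]
force: [1.4, 4.6, 4.8]
gripper_width: 15.8
gripper_force: 25.0
time_s: 16.0
ee_pos: [555.1, -23.3, 231.5]
ee_rot: [-180.0, -0.0, 95.7]
force: [2.1, 4.6, 5.2]
gripper_width: 15.5
gripper_force: 25.0
```

```bash
for i in 1; do python3 -m crank '1 0 -1 0 0 0 0; 1 0 0 0 0 0 0;1 0 0 0 0 0 0' | sed -n 2,4p; done
python3 -m crank '1 0 -1 0 0 0 0; 1 0 0 0 0 0 0;1 0 0 0 0 0 0'| sed -n 2,4p
python3 -m crank '1 0 -1 0 0 0 0; 1 0 0 0 0 0 0;1 0 0 0 0 0 0'| sed -n 2,4p
python3 -m crank '1 0 -1 0 0 0 0; 1 0 0 0 0 0 0;1 0 0 0 0 0 0'| sed -n 2,4p
```

```text
ee_pos: [554.3, -23.3, 231.5]
ee_rot: [180.0, -0.0, 95.7]
force: [1.8, 5.9, 4.5]
ee_pos: [553.6, -23.4, 231.4]
ee_rot: [179.9, -0.0, 95.7]
force: [4.1, 4.4, 5.2]
ee_pos: [552.6, -23.4, 231.4]
ee_rot: [179.9, -0.0, 95.7]
force: [3.4, 5.2, 3.1]
ee_pos: [551.6, -23.6, 231.4]
ee_rot: [180.0, -0.0, 95.7]
force: [3.4, 5.3, 2.3]
```

```bash
for k in a; do :; done
python3 -m crank '1 0 -1 0 0 0 0; 1 0 0 0 0 0 0;1 0 0 0 0 0 0'| sed -n 2,4p
python3 -m crank '1 0 -1 0 0 0 0; 1 0 0 0 0 0 0;1 0 0 0 0 0 0'| sed -n 2,4p
python3 -m crank '1 0 -1 0 0 0 0; 1 0 0 0 0 0 0;1 0 0 0 0 0 0'| sed -n 2,4p
python3 - <<'E'
from h import *
im=grab_frame("side");grab_frame("wrist");S=env.state()
for c in("wrist","side"):
  for n in ["grip_bar","foot","seat"]:
    print(c,n,[(np.round(d["point"]).tolist(),round(d["p"],2)) for d in models.search_frame(n,c)[:2]])
cv2.imwrite("pics/s4.png",np.hstack([cv2.resize(im[170:290,280:400],(400,400),interpolation=2),cv2.resize(grab_frame("wrist"),(400,250))[:,:,:] if 0 else cv2.copyMakeBorder(cv2.resize(grab_frame("wrist"),(400,250)),0,150,0,0,0)]))
E
```

```text
ee_pos: [550.7, -23.6, 231.3]
ee_rot: [179.9, -0.0, 95.7]
force: [3.5, 5.0, 2.9]
ee_pos: [550.6, -23.7, 231.3]
ee_rot: [179.8, -0.0, 95.7]
force: [6.6, 5.4, 1.3]
ee_pos: [550.4, -23.7, 231.4]
ee_rot: [179.7, -0.0, 95.7]
force: [8.6, 5.3, 1.0]
wrist grip_bar [([548.0, -6.0, 245.0], 0.55)]
wrist foot [([550.0, 53.0, 106.0], 0.61)]
wrist seat [([447.0, -118.0, 18.0], 0.67)]
side grip_bar [([374.0, -471.0, 89.0], 0.17)]
side foot [([451.0, -171.0, 32.0], 0.48)]
side seat [([435.0, -182.0, 21.0], 0.47)]
```

View pics/s4.png

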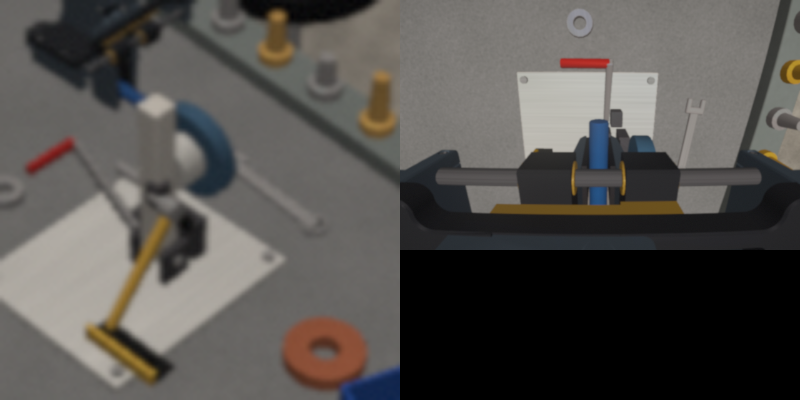

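The side view shows the post upright and the foot on its seat at (125,350). The lever is out and the bar is in the fingers. The pull rose by about 5 N while the motion stopped, which means the foot has made contact. I check that it holds steady, then hand in.

```bash
python3 -m crank '1 0 -0.4 0 0 0 0;1 0 0 0 0 0 0;1 0 0 0 0 0 0;1 0 0 0 0 0 0;1 0 0 0 0 0 0'
python3 -m crank '1 0 0 0 0 0 0;1 0 0 0 0 0 0;1 0 0 0 0 0 0;1 0 0 0 0 0 0;1 0 0 0 0 0 0' && python3 -c "
from workcell import env
s=env.state();print(s['force'],s['ee_pos'])
if s['force'][0]>5.5: print(env.job_done())
"
```

```text
time_s: 19.7
ee_pos: [550.4, -23.7, 231.4]
ee_rot: [179.7, -0.0, 95.7]
force: [8.3, 5.3, 0.4]
gripper_width: 15.6
gripper_force: 25.0
time_s: 20.32
ee_pos: [550.4, -23.7, 231.3]
ee_rot: [179.7, -0.0, 95.7]
force: [8.7, 6.6, 0.8]
gripper_width: 15.7
gripper_force: 25.0
[8.71411338 6.60392391 0.76531226] [550.36910542 -23.7199079  231.34639156]
the job is handed in; nothing more can be done
None
```

I handed the job in at about 20 s: the lever is swung out, the kickstand is down, and the arm is holding the frame upright by the bar with the foot pressed lightly on its seat; no verdict came back.

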